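Back the suture-practice turntable off by one notch

ROBOT

A 6-joint arm with a two-finger parallel gripper is mounted at the origin on the work surface. World frame = base frame: x ahead of the robot, y to its left, z up, the work surface at z = 0. Lengths are in m, angles in rad, forces in N, time in s.
With the tool pointing down it reaches from about 0.325 to 0.775 m from the base axis. Payload 5.5 kg.
Tool frame: the origin (TCP) lies between the finger pads; the fingertips stand 22 mm ahead of it and the grasp point (between the pads) lies 3 mm ahead of it; x points along the fingers, y is the direction in which the jaws open and shut, and the axes are right-handed (so a half turn about x gives the same grasp; the last joint's range is limited). The gripper opens to 88 mm and grips with 3 to 60 N. Pads are 20 mm wide; open, the fingers measure 115 mm over their backs; the gripper's body (75 mm by 178 mm) begins 61 mm behind the grasp point.
Start: joints at [1.107, 0.091, 1.231, -0, 1.82, -0.057], TCP at [0.237, 0.551, 0.245] pointing down, gripper open.
Joint ranges: [-2.87, 2.87], [-0.86, 2.18], [0.17, 2.46], [-1.51, 4.65], [0.06, 2.69], [-2.65, 2.65]. Speed limits (rad/s): [2.57, 2.57, 3.01, 3.14, 3.14, 3.14].

INTERFACE

Orientations are given as [roll, pitch, yaw] about the fixed x, y, z axes, in that order (R = Rz(yaw) Ry(pitch) Rx(roll)).
In Python, from workcell import arm gives the robot as it stands.
- The arm moves only by the tool apply_moves, never from a script. Its argument "rows" is a list of rows, each an object of numbers: "tx", "ty", "tz": the shift along the tool's x, y, z in cm; "wx", "wy", "wz": the turn, a rotation vector about the tool's x, y, z in degrees. A call has 1 to 10 rows; each row shifts and turns the commanded pose from where the row before left it, along the tool's axes as they then stand; what a row does not reach is not made up. A row lasts 1/10 s, in which the tool goes at most 50 mm and 8.59 degrees, less where a joint would pass 70% of its speed; a pose out of reach is approached as far as the arm can. A call with a gripper value outside its range is refused whole. "hand" is the opening, from 0 (shut) to 1 (fully open), set as the call begins (left out, the last holds). The fingers move at their own pace and stop on an object; the grip force is fixed at half the most. Time passes only in rows, so rows that do not move let the fingers close. It gives the time, the measured TCP pose, the force and the opening at its end, in the units of the state.
- arm.get_state(): the state, without advancing time (a new reading comes with each control period).
- arm.read_camera(name): name is "scene" or "top" or "wrist"; returns the picture (480x640x3 uint8, red, green, blue); there is no depth.
- arm.camera_model(name): a dict with "intrinsics" (3x3 intrinsics, pixels), "world_to_cam" (4x4, takes a point from world to camera coordinates). Camera axes: x right, y up, looking along -z (the intrinsics and any distortion apply to the point x, -y, -z); pixel columns grow to the right and rows downward; lengths in m; the calibration is good to about 2 mm. The wrist camera is an equidistant fisheye: a pixel r from the principal point sees the ray r / f radians off the axis. A picture is of the moment at which its call begins: read the wrist's pose just before it. camera_model takes no time and is no camera call; for the wrist camera it gives the pose at the moment of the call.
- arm.sign_off(): hands the job in, once; it reports no verdict.
The state is a dict: "time_s": time; "qpos": joint angles; "joint_vel": joint speeds; "tau": joint torques, N m; "tcp_pos": TCP position; "ee_rot": TCP orientation; "wrist_force": force on the tool from outside, world axes, zero at the start; "torque": the same for the moment, N m; "finger_gap": finger opening in m.
Only numpy, scipy, OpenCV 4.12 (cv2) and the standard library are available. Lean on these libraries where they do the work, as an engineer would, in place of code of your own. Each camera call takes 0.05 s, during which the arm holds its last target. There are 200 camera calls.

TASK

Turn the suture-practice turntable back by exactly one notch, using only fingertips: lift the ratchet pawl out of the wheel by its crossbar and tip it back past upright so that it stays open, push the wheel clockwise (seen from above) one notch by one of its upright pins, then tip the pawl forward again so that it drops fully into the new notch. Pick nothing up: the small steel dish stays standing in the middle of the wheel and rides round with it, and the phone, the tweezers and the yellow sharps bin stay where they are.

Things in the scene. Friction and masses are not known exactly. Their poses are not given: they have to be found in the camera images.
- stand: Turntable stand, fixed: white base plate 285 x 130 x 12 mm, x from -110 to +175 mm. Origin on the table under the wheel's vertical axis (stand z). The pawl is on the +x side, its hinge (along stand y) at x = 135, z = 60 mm between two cheeks 52 mm apart over all, 70 mm high, with a stop plate 85 mm high behind it at x = 147.
- wheel (a joint): Angle (rad) of the flat 10-tooth wheel; grows clockwise seen from above (backward). 0 = pawl in the middle of its notch; starts within 0.07 of 0; one notch = 0.628 (36 degrees). Pawl in: it cannot turn backward beyond 0.13 of play; forward it clicks over. Pawl open: it turns freely either way and stays where left (2 N at a pin). The pawl seats within 0.12 of a notch's middle.
- wheel_mid (a point): Middle of the wheel's cork top, on the axis, 47 mm above the table. Aluminium wheel 190 mm across, saw teeth round the rim with tops 52 mm above the table.
- wheel_pin (a point): Foot, on the cork, of one of five equal upright steel pins: 10 mm thick, tops 90 mm above the table, 64 mm from the axis, 72 degrees apart. This one is opposite the pawl at joint 0 (180 degrees from stand +x). The pins turn with the wheel and pass clear of the pawl.
- pawl (a joint): Angle (rad) of the steel pawl: 0 = down, nose in the notch (nose 50 mm from the hinge, towards the wheel's axis); 0.3 lifts it clear of the teeth; 1.55 = tipped back on its stop. Gravity pawl, 90 g, no spring: below about 1.0 it falls down into the wheel, beyond about 1.2 it falls back to the stop and stays open.
- pawl_bar (a point): Middle of the pawl's crossbar: steel, 10 mm thick, 74 mm long, along stand y, on an 8 mm stem rising from the nose end. Pawl down: at stand x = 80, z = 120 mm. It swings about the hinge in an arc of 81 mm radius, up and away from the wheel, to stand x = 195, z = 115 mm when open. 0.6 N at the bar moves it.
- dish: Loose small steel dish, 52 mm across, 20 mm high, standing on the cork within 6 mm of the wheel's middle; origin at the centre of its underside. It must stay there.
- phone: Loose black phone 146 x 72 x 9 mm lying flat; origin under its middle, x along its length. Bystander.
- tweezers: Loose steel tweezers 130 mm long, 12 mm high, lying flat; origin under the middle, x along the length. Bystander.
- bin: Loose yellow sharps bin 110 x 130 mm, 193 mm high, with a raised white flap to 285 mm; origin under its middle. Bystander.

How it is judged:
On the way, in this order (a step that is already met when the one before it is completed fails the run):
1. the pawl is lifted and stays tipped back, with the wheel still in its first notch (value of joint pawl above 1.2 rad and value of joint wheel between -0.3 and 0.3 rad), for 0.2 s.
2. the wheel is pushed backward one notch with the pawl open (value of joint pawl above 0.3 rad and value of joint wheel between 0.428 and 0.828 rad), for 0.2 s.
At the end, for the whole second after the job is handed in: The pawl is fully down (within 0.06 rad) in the notch one further back: the wheel at rest at 0.628 +/- 0.17 rad on its joint; the dish stands upright within 20 mm of the wheel's middle; phone, tweezers and bin within 30 mm of where they were (value of joint pawl below 0.06 rad and value of joint wheel between 0.458 and 0.798 rad and velocity of joint wheel between -0.05 and 0.05 rad/s and horizontal distance between dish and wheel_mid below 0.02 m and angle between dish's own z axis and vertical below 0.15 rad and height (world z) of dish between 0.04 and 0.055 m and linear speed of dish below 0.03 m/s and distance of each of phone, tweezers, bin from where it was at the start of the episode below 0.03 m); the robot touches nothing.
It fails at once if the dish is lifted, tipped or pushed off the middle of the wheel (height (world z) of dish above 0.06 m or angle between dish's own z axis and vertical above 0.3 rad or horizontal distance between dish and wheel_mid above 0.03 m).
It fails at once if the wheel is turned two notches or more back, or a notch forward (value of joint wheel above 1.15 rad or value of joint wheel below -0.5 rad).
It fails at once if the phone, the tweezers or the sharps bin is moved or lifted ((distance of phone from where it was at the start of the episode above 0.03 m or angle between phone's own z axis and vertical above 0.3 rad) or (distance of tweezers from where it was at the start of the episode above 0.03 m or angle between tweezers's own z axis and vertical above 0.3 rad) or (distance of bin from where it was at the start of the episode above 0.03 m or angle between bin's own z axis and vertical above 0.3 rad)).
It also fails if it takes over 64 s, if anything falls off the work surface, if the arm or the gripper's body presses on something with over 40 N, if the wrist force passes 120 N, or if a joint passes its speed limit or range.

## Working session

There is one attempt and no reset: what is moved stays moved. The work goes in short steps, Python scripts to look and compute and a tool call to move; the robot and the scene stay as the last step left them, time stands still between calls to the robot, and variables do not carry over. Pictures are saved under pics/ and viewed, about 8 in all and at most 12, crops included, and the job is handed in when it is done.

Besides the shell and the picture viewer there is one more tool, called as name(argument=value, ...), one argument or row to a line, values as JSON. apply_moves: Moves the arm, as the interface text tells. Its arguments: {"type":"object","properties":{"rows":{"type":"array","items":{"type":"object","properties":{"tx":{"type":"number"},"ty":{"type":"number"},"tz":{"type":"number"},"wx":{"type":"number"},"wy":{"type":"number"},"wz":{"type":"number"}}}},"hand":{"type":"number"}},"required":["rows"]}

```bash
mkdir -p pics; ls; python3 - <<'E'
from workcell import arm
import cv2
for n in ["scene","top"]:
    cv2.imwrite(f"pics/{n}0.png",arm.read_camera(n)[:,:,::-1])
    m=arm.camera_model(n);print(n,m["intrinsics"],m["world_to_cam"], m.keys())
s=arm.get_state();print(s)
E
```

```text
pics
scene [[569.76001458   0.         320.20194831]
 [  0.         569.76001458 240.49919485]
 [  0.           0.           1.        ]] [[ 0.85558771  0.51727524  0.01989966 -0.44568743]
 [-0.31811175  0.49506149  0.80852893  0.0994216 ]
 [ 0.40838044 -0.69809773  0.58811986 -1.4267368 ]
 [ 0.          0.          0.          1.        ]] dict_keys(['intrinsics', 'world_to_cam'])
top [[614.33948983   0.         316.61599033]
 [  0.         614.33948983 224.86145731]
 [  0.           0.           1.        ]] [[-1.43755646e-02 -9.99895680e-01 -1.40412217e-03  1.29658127e-02]
 [ 9.84883704e-01 -1.44021373e-02  1.72617116e-01 -5.52210091e-01]
 [-1.72619331e-01  1.09857146e-03  9.84988000e-01 -1.38585493e+00]
 [ 0.00000000e+00  0.00000000e+00  0.00000000e+00  1.00000000e+00]] dict_keys(['intrinsics', 'world_to_cam'])
{'time_s': 0.1, 'qpos': array([ 1.10727238e+00,  9.17827689e-02,  1.23178016e+00,  2.36627242e-05,
        1.81978857e+00, -5.67416286e-02]), 'joint_vel': array([-3.38497780e-05, -1.99877993e-03, -3.54458308e-03, -6.53292498e-04,
       -3.66653865e-03, -8.28196346e-04]), 'tau': array([ 1.78206072e-03, -4.47861814e+01, -4.07566988e+01,  6.98960270e-02,
        2.86340096e-02, -1.27648404e-04]), 'tcp_pos': array([0.23730879, 0.55082626, 0.24361209]), 'ee_rot': array([-1.64058167,  1.56903733, -2.04735818]), 'wrist_force': array([-0.19031061,  0.78576162,  0.02316349]), 'torque': array([ 0.00585283, -0.0375164 ,  0.00924672]), 'finger_gap': 0.08790944768595645}
```

View pics/scene0.png

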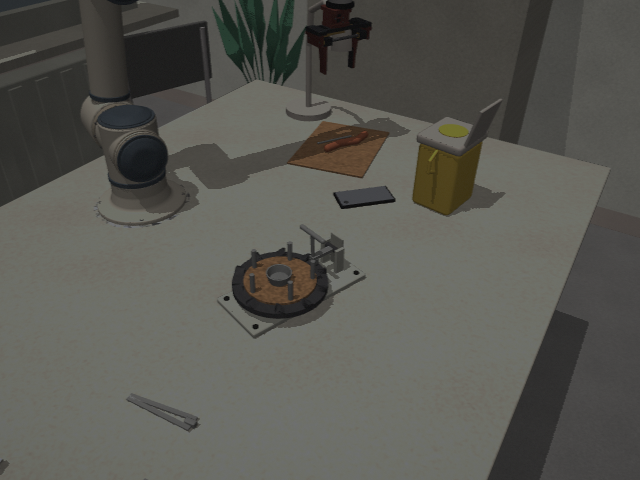

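View pics/top0.png

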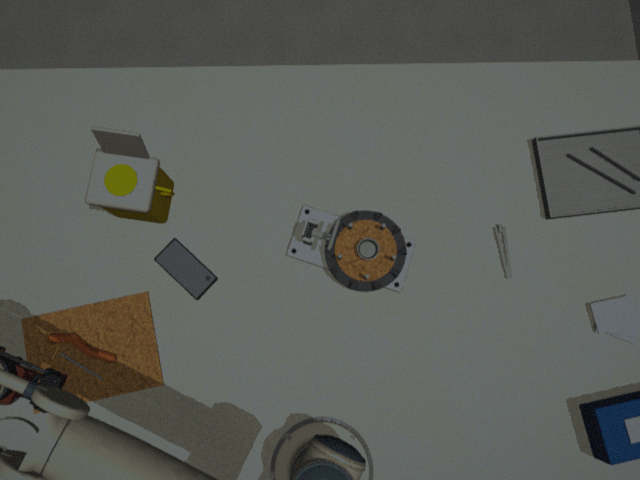

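The scene picture shows the wheel at about (280,282) with the pawl to its upper right. In the top picture the wheel centre is at about (367,250) and the pawl at about (313,233). I'll zoom in on both.

```bash
python3 - <<'E'
import cv2,numpy as np
a=cv2.imread("pics/top0.png")[195:300,280:420];b=cv2.imread("pics/scene0.png")[215:335,215:370]
a=cv2.resize(a,(533,400),interpolation=cv2.INTER_CUBIC)
cv2.imwrite("pics/crop.png",cv2.convertScaleAbs(cv2.resize(a,(800,600)),alpha=1.6))
E
cat > h.py <<'E'
import numpy as np
from workcell import arm
def px(m,P):
    c=m["world_to_cam"]@np.r_[P,1]; k=m["intrinsics"]
    return np.array([k[0,2]+k[0,0]*c[0]/-c[2], k[1,2]-k[1,1]*c[1]/-c[2]])
def back(m,u,v,z):
    k=m["intrinsics"];d=np.array([(u-k[0,2])/k[0,0],-(v-k[1,2])/k[1,1],-1])
    R=m["world_to_cam"][:3,:3];t=m["world_to_cam"][:3,3];o=-R.T@t;d=R.T@d
    return o+d*(z-o[2])/d[2]
E
```

```text
(no output)
```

View pics/crop.png

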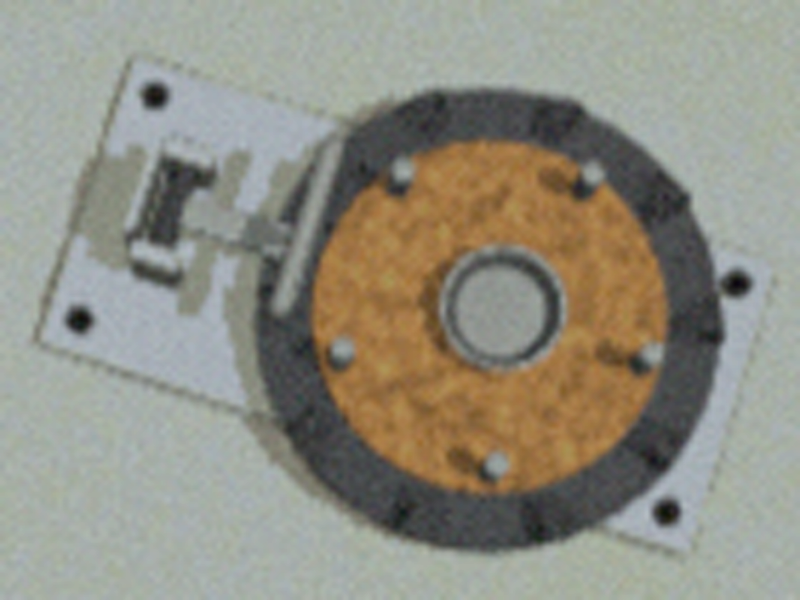

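```bash
python3 - <<'E'
from h import *
from scipy.optimize import least_squares
m=arm.camera_model("top")
C=[((132,55),(.175,-.065,.012)),((35,345),(.175,.065,.012)),((775,275),(-.11,-.065,.012)),((690,553),(-.11,.065,.012)),
((337,140),(.08,-.037,.123)),((283,308),(.08,.037,.123))]
P=[((650,350),180),((593,172),252),((403,165),324),((342,346),36),((495,462),108)]
def res(p,):
    x,y,a,q=p;R=np.array([[np.cos(a),-np.sin(a),0],[np.sin(a),np.cos(a),0],[0,0,1]]);r=[]
    for (u,v),s in C+[(uv,(.064*np.cos(np.radians(t)-q),.064*np.sin(np.radians(t)-q),.09)) for uv,t in P]:
        r.append(px(m,R@np.array(s)+[x,y,0])-[280+u/5.714-.4,195+v/5.714-.4])
    return np.array(r).ravel()
f=least_squares(res,[.5,-.1,1.28,0]);print(f.x);print(f.fun.reshape(-1,2).round(2))
for p in ((220,265,0),(185,270,0)):print(back(m,*p))
# tool axes
from scipy.spatial.transform import Rotation as Ro
s=arm.get_state();print(Ro.from_euler("xyz",s["ee_rot"]).as_matrix().round(3))
E
```

```text
[ 0.49229544 -0.10674083  1.23617738  0.0160241 ]
[[ 0.2  -0.64]
 [-0.27 -0.5 ]
 [ 1.06 -2.31]
 [-0.03  1.03]
 [-0.21 -0.92]
 [-1.18  1.14]
 [ 0.31  0.68]
 [ 0.03  0.21]
 [ 0.05  0.72]
 [-0.03  0.2 ]
 [ 0.15  0.17]]
[0.46688399 0.23686336 0.        ]
[0.45613088 0.32014066 0.        ]
[[-0.001  0.396  0.918]
 [-0.002  0.918 -0.396]
 [-1.    -0.002 -0.   ]]
```

apply_moves(
  rows=[
    {"ty": -2, "tz": 2.1},
    {"ty": -3, "tz": 3.2},
    {"ty": -3, "tz": 3.2},
    {"ty": -3, "tz": 3.2},
    {"ty": -3, "tz": 3.2},
    {"ty": -3, "tz": 3.2},
    {"ty": -3, "tz": 3.2},
    {"ty": -3, "tz": 3.2},
    {"ty": -3, "tz": 3.2},
    {"ty": -3, "tz": 3.2},
  ],
  hand=0.45,
)

```text
invalid input at $.rows[0]: expected keys tx, ty, tz, wx, wy, wz
```

apply_moves(
  rows=[
    {"ty": -3, "tz": 3.2},
    {"ty": -3, "tz": 3.2},
    {"ty": -3, "tz": 3.2},
    {"ty": -3, "tz": 3.2},
    {"ty": -3, "tz": 3.2},
    {"ty": -1.5, "tz": 1.6},
  ],
)

```text
invalid input at $.rows[0]: expected keys tx, ty, tz, wx, wy, wz
```

apply_moves(
  rows=[
    {"wx": 8.5},
    {"wx": 8.5},
    {"wx": 8.5},
    {"wx": 8.5},
    {"wx": 8.5},
    {"wx": 8.5},
    {"wx": 8.5},
    {"wx": 8.5},
    {"wx": 8.5},
    {"wx": 8.5},
  ],
)

```text
invalid input at $.rows[0]: expected keys tx, ty, tz, wx, wy, wz
```

```bash
cat >> h.py <<'E'
import cv2
from scipy.spatial.transform import Rotation as Ro
O=np.array([.4923,-.1067,0]);YAW=1.245
def S(): return Ro.from_euler("z",YAW).as_matrix()
def state():
    s=arm.get_state();R=Ro.from_euler("xyz",s["ee_rot"]).as_matrix()
    print("t",s["time_s"],"tcp_stand_mm",(1000*S().T@(s["tcp_pos"]-O)).round(1),"F_stand",(S().T@s["wrist_force"]).round(1),"gap",round(s["finger_gap"],4))
    print("tool axes in stand (cols)\n",(S().T@R).round(3))
def snap(n,name):
    m=arm.camera_model(n);im=arm.read_camera(n)[:,:,::-1].copy();cv2.imwrite(f"pics/{name}.png",im);return m,im
E
python3 - <<'E'
from h import *
state();m,im=snap("wrist","w1");print(m)
E
```

```text
t 0.1 tcp_stand_mm [541.3 452.  243.6] F_stand [0.7 0.4 0. ] gap 0.0879
tool axes in stand (cols)
 [[-0.002  0.997 -0.081]
 [ 0.    -0.081 -0.997]
 [-1.    -0.002 -0.   ]]
{'intrinsics': array([[371.64829954,   0.        , 316.23427909],
       [  0.        , 371.64829954, 236.84287262],
       [  0.        ,   0.        ,   1.        ]]), 'world_to_cam': array([[ 0.39646338,  0.91804683, -0.00260752, -0.59830559],
       [-0.8865874 ,  0.38213716, -0.26064145,  0.02981848],
       [-0.23828463,  0.10564659,  0.96543215, -0.39079726],
       [ 0.        ,  0.        ,  0.        ,  1.        ]])}
```

View pics/w1.png

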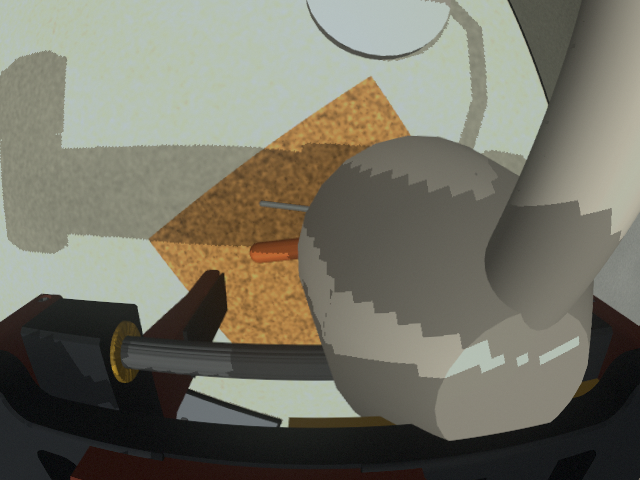

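The rows need all six keys, so nothing has moved. The wrist view shows a lamp-like object close to the gripper, at about (300–590, 140–440). I'll check it before moving.

```bash
python3 - <<'E'
from h import *
a=cv2.imread("pics/scene0.png")[0:130,230:400];b=cv2.imread("pics/top0.png")[330:480,0:130]
a=cv2.resize(a,(455,348),interpolation=2);b=cv2.resize(b,(302,348),interpolation=2)
cv2.imwrite("pics/c2.png",cv2.convertScaleAbs(np.hstack([a,b]),alpha=1.7))
m=arm.camera_model("scene");t=arm.camera_model("top")
print("lamp base",back(m,308,110,0), "bin", back(m,440,195,0),"phone",back(m,365,197,0))
print("tcp px",px(m,arm.get_state()["tcp_pos"]),px(t,arm.get_state()["tcp_pos"]))
E
```

```text
lamp base [0.0449507  0.70847086 0.        ] bin [0.62038285 0.43620809 0.        ] phone [0.46120057 0.32107313 0.        ]
tcp px [337.29869657  61.42058248] [ 36.09075046 372.14285328]
```

View pics/c2.png

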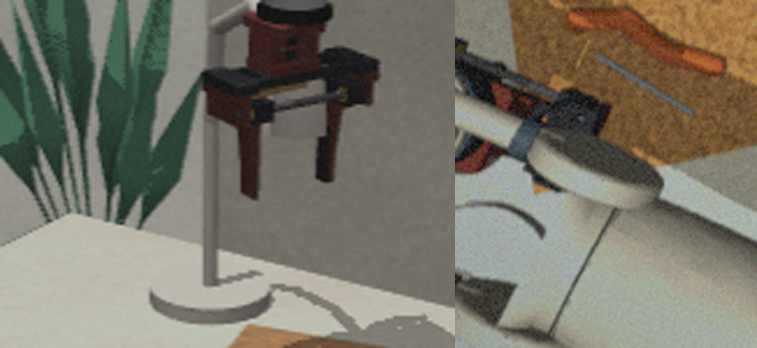

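```bash
python3 - <<'E'
from h import *
def ray(n,u,v):
    m=arm.camera_model(n);k=m["intrinsics"];R=m["world_to_cam"][:3,:3];o=-R.T@m["world_to_cam"][:3,3]
    a=np.array([(u-k[0,2])/k[0,0],-(v-k[1,2])/k[1,1],-1])
    if n=="wrist":
        x,y=a[0],a[1];r=np.hypot(x,y);a=np.array([np.sin(r)*x/r,np.sin(r)*y/r,-np.cos(r)])
    d=R.T@a;return o,d/np.linalg.norm(d)
def tri(L):
    A=0;b=0
    for n,u,v in L:
        o,d=ray(n,u,v);P=np.eye(3)-np.outer(d,d);A=A+P;b=b+P@o
    X=np.linalg.solve(A,b);print(X.round(3),[round(np.linalg.norm((np.eye(3)-np.outer(d,d))@(X-o)),3) for o,d in [ray(*l) for l in L]])
tri([("scene",342,46),("top",62,403)]);tri([("scene",342,46),("wrist",450,300)]);tri([("top",62,403),("wrist",450,300)])
tri([("scene",342,46),("top",62,403),("wrist",450,300)])
m=arm.camera_model("top")
for z in (.3,.4,.5,.6): print(z,back(m,62,403,z).round(3),back(arm.camera_model("scene"),342,46,z).round(3))
# project tool flange axis points in top
for dz in (0,.1,.2,.3,.4): print(dz,px(m,arm.get_state()["tcp_pos"]+[0,0,dz]).round())
E
```

```text
[0.223 0.504 0.291] [np.float64(0.046), np.float64(0.046)]
[0.23  0.596 0.276] [np.float64(0.005), np.float64(0.005)]
[0.198 0.54  0.291] [np.float64(0.059), np.float64(0.059)]
[0.216 0.553 0.276] [np.float64(0.03), np.float64(0.072), np.float64(0.048)]
0.3 [0.185 0.475 0.3  ] [0.268 0.517 0.3  ]
0.4 [0.195 0.434 0.4  ] [0.424 0.232 0.4  ]
0.5 [0.205 0.394 0.5  ] [ 0.579 -0.052  0.5  ]
0.6 [0.216 0.354 0.6  ] [ 0.735 -0.337  0.6  ]
0 [ 36. 372.]
0.1 [ 11. 376.]
0.2 [-20. 380.]
0.3 [-57. 385.]
0.4 [-104.  392.]
```

apply_moves(
  rows=[
    {"tx": 0, "ty": -0.5, "tz": 0.5, "wx": 0, "wy": 0, "wz": 0},
    {"tx": 0, "ty": -1, "tz": 1, "wx": 0, "wy": 0, "wz": 0},
    {"tx": 0, "ty": -1, "tz": 1, "wx": 0, "wy": 0, "wz": 0},
  ],
  hand=0.45,
)

```text
time_s: 0.45
tcp_pos: [0.2509, 0.517, 0.2445]
ee_rot: [-1.158, 1.57, -1.564]
wrist_force: [0.7, 0.8, 0.2]
finger_gap: 0.0668
```

apply_moves(
  rows=[
    {"tx": 0, "ty": -3.2, "tz": 3.5, "wx": 0, "wy": 0, "wz": 0},
    {"tx": 0, "ty": -3.2, "tz": 3.5, "wx": 0, "wy": 0, "wz": 0},
    {"tx": 0, "ty": -3.2, "tz": 3.5, "wx": 0, "wy": 0, "wz": 0},
    {"tx": 0, "ty": -3.2, "tz": 3.5, "wx": 0, "wy": 0, "wz": 0},
    {"tx": 0, "ty": -3.2, "tz": 3.5, "wx": 0, "wy": 0, "wz": 0},
    {"tx": 0, "ty": -3.2, "tz": 3.5, "wx": 0, "wy": 0, "wz": 0},
    {"tx": 0, "ty": -3.2, "tz": 3.5, "wx": 0, "wy": 0, "wz": 0},
    {"tx": 0, "ty": -3.2, "tz": 3.5, "wx": 0, "wy": 0, "wz": 0},
    {"tx": 0, "ty": -3.2, "tz": 3.5, "wx": 0, "wy": 0, "wz": 0},
    {"tx": 0, "ty": -3.2, "tz": 3.5, "wx": 0, "wy": 0, "wz": 0},
  ],
)

```text
time_s: 1.45
tcp_pos: [0.4451, 0.083, 0.245]
ee_rot: [0.429, 1.569, 0.021]
wrist_force: [-0.3, 0.6, -0.4]
finger_gap: 0.0397
```

apply_moves(
  rows=[
    {"tx": 0, "ty": -3.2, "tz": 3.5, "wx": 0, "wy": 0, "wz": 0},
    {"tx": 0, "ty": -3.2, "tz": 3.5, "wx": 0, "wy": 0, "wz": 0},
    {"tx": 0, "ty": -3.2, "tz": 3.5, "wx": 0, "wy": 0, "wz": 0},
    {"tx": 0, "ty": -1.2, "tz": 1.1, "wx": 0, "wy": 0, "wz": 0},
    {"tx": 0, "ty": 0, "tz": 0, "wx": 8.5, "wy": 0, "wz": 0},
    {"tx": 0, "ty": 0, "tz": 0, "wx": 8.5, "wy": 0, "wz": 0},
    {"tx": 0, "ty": 0, "tz": 0, "wx": 8.5, "wy": 0, "wz": 0},
    {"tx": 0, "ty": 0, "tz": 0, "wx": 8.5, "wy": 0, "wz": 0},
    {"tx": 0, "ty": 0, "tz": 0, "wx": 8.5, "wy": 0, "wz": 0},
    {"tx": 0, "ty": 0, "tz": 0, "wx": 8.5, "wy": 0, "wz": 0},
  ],
)

```text
time_s: 2.45
tcp_pos: [0.5083, -0.0591, 0.245]
ee_rot: [1.702, 1.57, 0.399]
wrist_force: [0.4, -0.3, 0.0]
finger_gap: 0.0394
```

apply_moves(
  rows=[
    {"tx": 0, "ty": 0, "tz": 0, "wx": 8.5, "wy": 0, "wz": 0},
    {"tx": 0, "ty": 0, "tz": 0, "wx": 8.5, "wy": 0, "wz": 0},
    {"tx": 0, "ty": 0, "tz": 0, "wx": 8.5, "wy": 0, "wz": 0},
    {"tx": 0, "ty": 0, "tz": 0, "wx": 8.5, "wy": 0, "wz": 0},
    {"tx": 0, "ty": 0, "tz": 0, "wx": 0, "wy": 0, "wz": 0},
  ],
)

```text
time_s: 2.95
tcp_pos: [0.5084, -0.0591, 0.245]
ee_rot: [2.112, 1.57, 0.22]
wrist_force: [0.5, 0.2, 0.0]
finger_gap: 0.0396
```

```bash
python3 - <<'E'
from h import *
state();m,im=snap("wrist","w2");print(m["world_to_cam"])
snap("top","t2")
E
```

```text
t 2.95 tcp_stand_mm [ 50.3  -0.  245. ] F_stand [ 0.3 -0.5  0. ] gap 0.0396
tool axes in stand (cols)
 [[ 0.     0.005 -1.   ]
 [-0.    -1.    -0.005]
 [-1.     0.    -0.   ]]
[[ 9.48729092e-01 -3.16090343e-01  7.65393428e-05 -4.99505841e-01]
 [ 3.05108446e-01  9.15704159e-01 -2.61523859e-01 -6.85422661e-02]
 [ 8.25950788e-02  2.48138646e-01  9.65197009e-01 -4.17250872e-01]
 [ 0.00000000e+00  0.00000000e+00  0.00000000e+00  1.00000000e+00]]
```

View pics/w2.png

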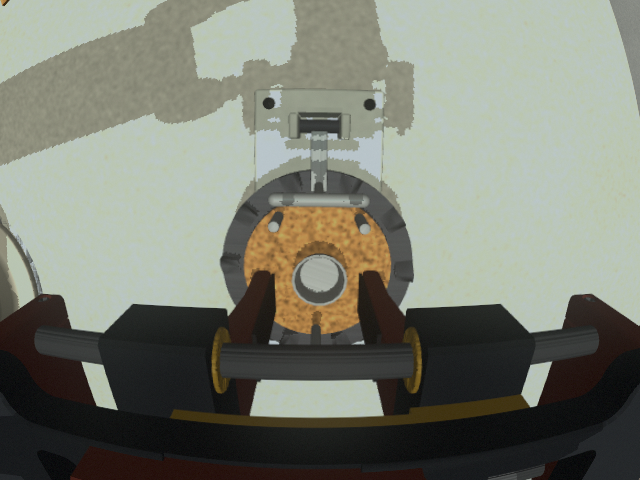

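The wrist view shows the bar from (272,200) to (367,201), the plate corners at (256,90) and (382,92), the pins at about (275,225) and (364,228), and the dish at (320,278). I'll check these against my pose estimate.

```bash
cat >> h.py <<'E'
def ray(m,u,v):
    k=m["intrinsics"];R=m["world_to_cam"][:3,:3];o=-R.T@m["world_to_cam"][:3,3]
    x,y=(u-k[0,2])/k[0,0],-(v-k[1,2])/k[1,1];r=np.hypot(x,y)
    return o,R.T@np.array([np.sin(r)*x/r,np.sin(r)*y/r,-np.cos(r)])
def wst(m,u,v,z):
    o,d=ray(m,u,v);return (1000*S().T@(o+d*(z-o[2])/d[2]-O)).round(1)
E
python3 - <<'E'
from h import *
m=arm.camera_model("wrist")
for n,u,v,z in [("bar",272,200,.12),("bar",367,201,.12),("corner 175 65?",256,90,.012),("corner",382,92,.012),("pintop",277,222,.09),("pintop",361,223,.09),("dish",320,278,.06)]: print(n,wst(m,u,v,z))
E
```

```text
bar [ 76.5  33.6 120. ]
bar [ 76.5 -35.3 120. ]
corner 175 65? [170.5  62.3  12. ]
corner [169.9 -63.1  12. ]
pintop [53.3 33.3 90. ]
pintop [ 53.1 -35.3  90. ]
dish [-7.  -2.8 60. ]
```

apply_moves(
  rows=[
    {"tx": 3, "ty": 0, "tz": 0, "wx": 0, "wy": 0, "wz": 0},
    {"tx": 3, "ty": 0, "tz": 0, "wx": 0, "wy": 0, "wz": 0},
    {"tx": 3, "ty": 0, "tz": 0, "wx": 0, "wy": 0, "wz": 0},
    {"tx": 1.5, "ty": 0, "tz": 0, "wx": 0, "wy": 0, "wz": 0},
    {"tx": 1, "ty": 0, "tz": 0, "wx": 0, "wy": 0, "wz": 0},
    {"tx": 0, "ty": 0, "tz": -1, "wx": 0, "wy": 0, "wz": 0},
    {"tx": 0, "ty": 0, "tz": -1, "wx": 0, "wy": 0, "wz": 0},
    {"tx": 0, "ty": 0, "tz": -1, "wx": 0, "wy": 0, "wz": 0},
    {"tx": 0, "ty": 0, "tz": -1, "wx": 0, "wy": 0, "wz": 0},
  ],
)

```text
time_s: 3.95
tcp_pos: [0.5227, -0.0202, 0.1311]
ee_rot: [1.884, 1.568, -0.005]
wrist_force: [-0.7, -1.1, 0.9]
finger_gap: 0.0391
```

```bash
python3 - <<'E'
from h import *
state();snap("wrist","w3")
E
```

```text
t 3.95 tcp_stand_mm [ 91.7  -1.1 131.1] F_stand [-1.2  0.3  0.9] gap 0.0391
tool axes in stand (cols)
 [[ 0.001  0.007 -1.   ]
 [-0.002 -1.    -0.007]
 [-1.     0.002 -0.001]]
```

View pics/w3.png

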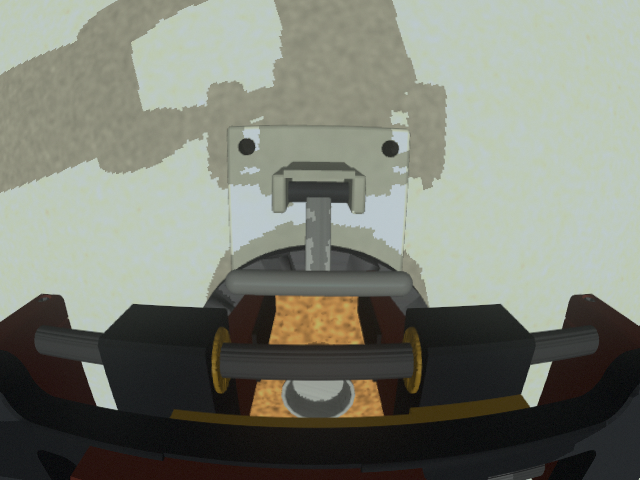

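Both fingers bear on the bar (rows 272–294), straddling the stem, and the force is light at 1.2 N. I'll keep pushing.

apply_moves(
  rows=[
    {"tx": 0, "ty": 0, "tz": -1, "wx": 0, "wy": 0, "wz": 0},
    {"tx": 0, "ty": 0, "tz": -1, "wx": 0, "wy": 0, "wz": 0},
    {"tx": 0, "ty": 0, "tz": -1, "wx": 0, "wy": 0, "wz": 0},
    {"tx": 0, "ty": 0, "tz": -1, "wx": 0, "wy": 0, "wz": 0},
    {"tx": 0, "ty": 0, "tz": -1, "wx": 0, "wy": 0, "wz": 0},
    {"tx": 0, "ty": 0, "tz": -1, "wx": 0, "wy": 0, "wz": 0},
    {"tx": 0, "ty": 0, "tz": -0.8, "wx": 0, "wy": 0, "wz": 0},
    {"tx": 0, "ty": 0, "tz": -0.7, "wx": 0, "wy": 0, "wz": 0},
    {"tx": 0, "ty": 0, "tz": 0, "wx": 0, "wy": 0, "wz": 0},
    {"tx": 0, "ty": 0, "tz": 0, "wx": 0, "wy": 0, "wz": 0},
  ],
)

```text
time_s: 5.0
tcp_pos: [0.5452, 0.05, 0.1296]
ee_rot: [-0.227, 1.571, -2.117]
wrist_force: [-0.6, 0.6, 0.7]
finger_gap: 0.0391
```

```bash
python3 - <<'E'
from h import *
state();snap("wrist","w4")
E
```

```text
t 5.0 tcp_stand_mm [165.4  -0.  129.6] F_stand [0.4 0.8 0.7] gap 0.0391
tool axes in stand (cols)
 [[-0.     0.007 -1.   ]
 [ 0.    -1.    -0.007]
 [-1.    -0.     0.   ]]
```

View pics/w4.png

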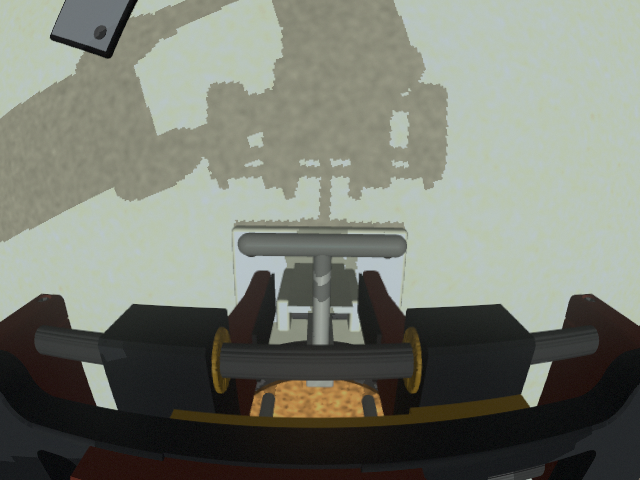

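The pawl is open: the bar is at rows 235–258, ahead of the fingers with no contact. I'll retreat straight along -x at this height, which clears the pins, to above the pin opposite the pawl.

apply_moves(
  rows=[
    {"tx": 0, "ty": 0, "tz": 1, "wx": 0, "wy": 0, "wz": 0},
    {"tx": 0, "ty": 0, "tz": 2, "wx": 0, "wy": 0, "wz": 0},
    {"tx": 0, "ty": 0, "tz": 3, "wx": 0, "wy": 0, "wz": 0},
    {"tx": 0, "ty": 0, "tz": 3, "wx": 0, "wy": 0, "wz": 0},
    {"tx": 0, "ty": 0, "tz": 3, "wx": 0, "wy": 0, "wz": 0},
    {"tx": 0, "ty": 0, "tz": 3, "wx": 0, "wy": 0, "wz": 0},
    {"tx": 0, "ty": 0, "tz": 3, "wx": 0, "wy": 0, "wz": 0},
    {"tx": 0, "ty": 0, "tz": 3, "wx": 0, "wy": 0, "wz": 0},
    {"tx": 0, "ty": 0, "tz": 2.3, "wx": 0, "wy": 0, "wz": 0},
    {"tx": 0, "ty": 0, "tz": 0, "wx": 0, "wy": 0, "wz": 0},
  ],
)

```text
time_s: 6.05
tcp_pos: [0.4707, -0.1742, 0.1297]
ee_rot: [0.112, 1.57, -1.782]
wrist_force: [-0.4, 0.1, 0.8]
finger_gap: 0.0394
```

```bash
python3 - <<'E'
from h import *
state();m,im=snap("wrist","w5");print(m["world_to_cam"])
E
```

```text
t 6.05 tcp_stand_mm [-70.8  -1.1 129.7] F_stand [-0.   0.4  0.8] gap 0.0394
tool axes in stand (cols)
 [[-0.001  0.002 -1.   ]
 [-0.    -1.    -0.002]
 [-1.     0.     0.001]]
[[ 9.47748311e-01 -3.19019006e-01 -1.10276228e-04 -5.00121165e-01]
 [ 3.07774522e-01  9.14433822e-01 -2.62841450e-01  1.69390507e-02]
 [ 8.39522584e-02  2.49073600e-01  9.64839033e-01 -2.74801628e-01]
 [ 0.00000000e+00  0.00000000e+00  0.00000000e+00  1.00000000e+00]]
```

View pics/w5.png

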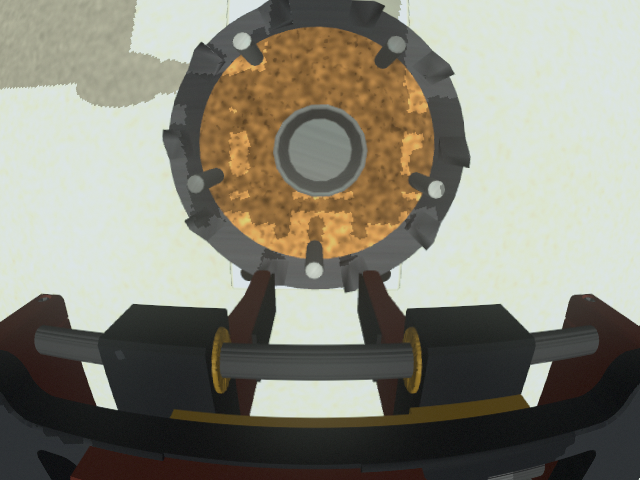

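All five pin tops are visible at (314,270), (436,189), (196,184), (242,41) and (397,45), and the dish is centred at (320,150). I'll fit the wheel axis and angle to them.

```bash
cat >> h.py <<'E'
def fitpins(m,P):
    X=np.array([wst(m,u,v,.09)[:2] for u,v,_ in P]);T=np.radians([t for *_,t in P])
    from scipy.optimize import least_squares
    f=least_squares(lambda p:(X-np.c_[p[0]+64*np.cos(T-p[2]),p[1]+64*np.sin(T-p[2])]).ravel(),[0,0,0])
    print("centre,q",f.x.round(3),"res",f.fun.round(1));return f.x
E
python3 - <<'E'
from h import *
m=arm.camera_model("wrist")
x,y,q=fitpins(m,[(314,270,180),(436,189,252),(196,184,108),(242,41,36),(397,45,324)])
for a in (0,.2,.4,.6,.628): t=np.pi-q*(a==0)-a;print(a,"pin",(x+64*np.cos(t)).round(1),(y+64*np.sin(t)).round(1))
print("dish",wst(m,320,150,.062))
E
```

```text
centre,q [-1.48   0.06   0.021] res [ 0.5  0.1  0.2  0.5 -0.  -0.5 -0.3 -0.1 -0.4  0. ]
0 pin -65.5 1.4
0.2 pin -64.2 12.8
0.4 pin -60.4 25.0
0.6 pin -54.3 36.2
0.628 pin -53.3 37.7
dish [-5.1 -1.6 62. ]
```

apply_moves(
  rows=[
    {"tx": 0, "ty": -0.25, "tz": -0.5, "wx": 0, "wy": 0, "wz": 0},
    {"tx": 0, "ty": 0, "tz": 0, "wx": 0, "wy": 0, "wz": 0},
    {"tx": 0, "ty": 0, "tz": 0, "wx": 0, "wy": 0, "wz": 0},
    {"tx": 1.5, "ty": 0, "tz": 0, "wx": 0, "wy": 0, "wz": 0},
    {"tx": 1.5, "ty": 0, "tz": 0, "wx": 0, "wy": 0, "wz": 0},
    {"tx": 1.5, "ty": 0, "tz": 0, "wx": 0, "wy": 0, "wz": 0},
    {"tx": 0, "ty": 0, "tz": 0, "wx": 0, "wy": 0, "wz": 0},
  ],
  hand=0.28,
)

```text
time_s: 6.8
tcp_pos: [0.4694, -0.1649, 0.0806]
ee_rot: [-1.653, 1.565, 2.74]
wrist_force: [0.3, 0.1, -0.3]
finger_gap: 0.0247
```

apply_moves(
  rows=[
    {"tx": 0, "ty": 0, "tz": 0, "wx": 0, "wy": 0, "wz": 0},
    {"tx": 0, "ty": 0, "tz": 0, "wx": 0, "wy": 0, "wz": 0},
    {"tx": 0, "ty": 0, "tz": 0, "wx": 0, "wy": 0, "wz": 0},
  ],
  hand=0.18,
)

```text
time_s: 7.1
tcp_pos: [0.4717, -0.166, 0.0855]
ee_rot: [1.494, 1.569, -0.396]
wrist_force: [-0.5, 0.6, 0.6]
finger_gap: 0.0158
```

```bash
python3 -c "
from h import *
state()"
```

```text
t 7.1 tcp_stand_mm [-62.8   0.6  85.5] F_stand [0.4 0.7 0.6] gap 0.0158
tool axes in stand (cols)
 [[-0.     0.006 -1.   ]
 [-0.001 -1.    -0.006]
 [-1.     0.001  0.   ]]
```

apply_moves(
  rows=[
    {"tx": 0, "ty": -0.4, "tz": 0, "wx": 0, "wy": 0, "wz": 0},
    {"tx": 0, "ty": -0.5, "tz": 0, "wx": 0, "wy": 0, "wz": 0},
    {"tx": 0, "ty": -0.5, "tz": 0, "wx": 0, "wy": 0, "wz": 0},
    {"tx": 0, "ty": -0.5, "tz": -0.1, "wx": 0, "wy": 0, "wz": 0},
    {"tx": 0, "ty": -0.5, "tz": -0.1, "wx": 0, "wy": 0, "wz": 0},
    {"tx": 0, "ty": -0.5, "tz": -0.2, "wx": 0, "wy": 0, "wz": 0},
    {"tx": 0, "ty": -0.4, "tz": -0.2, "wx": 0, "wy": 0, "wz": 0},
    {"tx": 0, "ty": -0.4, "tz": -0.2, "wx": 0, "wy": 0, "wz": 0},
    {"tx": 0, "ty": -0.2, "tz": -0.1, "wx": 0, "wy": 0, "wz": 0},
    {"tx": 0, "ty": -0.1, "tz": -0.1, "wx": 0, "wy": 0, "wz": 0},
  ],
)

```text
time_s: 8.1
tcp_pos: [0.4362, -0.1436, 0.0847]
ee_rot: [0.145, 1.571, -1.745]
wrist_force: [1.9, -1.2, 2.0]
finger_gap: 0.0158
```

apply_moves(
  rows=[
    {"tx": 0, "ty": 0, "tz": 0, "wx": 0, "wy": 0, "wz": 0},
    {"tx": 0, "ty": 0, "tz": 0, "wx": 0, "wy": 0, "wz": 0},
  ],
)

```text
time_s: 8.3
tcp_pos: [0.4361, -0.1436, 0.0843]
ee_rot: [-1.569, 1.57, 2.824]
wrist_force: [1.7, -0.9, 2.0]
finger_gap: 0.0154
```

```bash
python3 - <<'E'
from h import *
state();m,im=snap("wrist","w6")
print(wst(m,320,150,.062))
E
```

```text
t 8.3 tcp_stand_mm [-52.9  41.4  84.3] F_stand [-0.3 -1.9  2. ] gap 0.0154
tool axes in stand (cols)
 [[-0.     0.006 -1.   ]
 [ 0.001 -1.    -0.006]
 [-1.    -0.001  0.   ]]
[12.7 41.7 62. ]
```

View pics/w6.png

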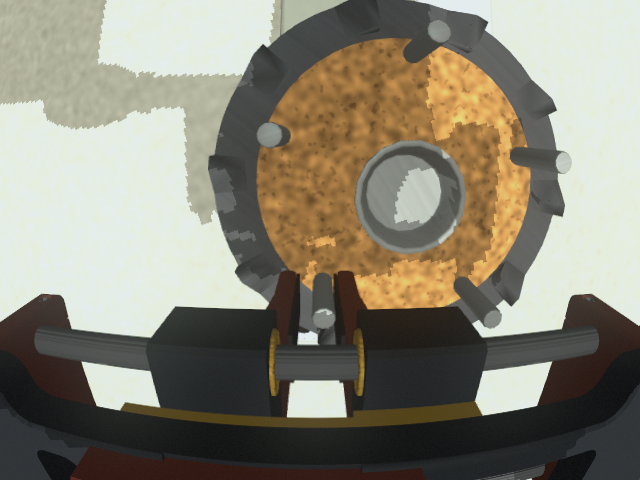

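The held pin's top is at (323,318) and the others are at (270,134), (438,31), (564,162) and (493,318). The dish still stands at (410,196).

```bash
python3 - <<'E'
from h import *
m=arm.camera_model("wrist")
fitpins(m,[(323,318,180),(270,134,108),(438,31,36),(564,162,324),(493,318,252)])
print("dish",wst(m,410,196,.065))
E
```

```text
centre,q [-2.7    0.5    0.667] res [ 0.3  0.1 -0.  -0.7 -0.7  0.4 -0.2  0.1  0.6  0.1]
dish [-6.6  1.8 65. ]
```

Wheel is at about 0.667, close to 0.628 and well inside the seating range. Next I'll release the pin, lift, and go behind the open pawl.

apply_moves(
  rows=[
    {"tx": 0, "ty": 0.2, "tz": 0, "wx": 0, "wy": 0, "wz": 0},
    {"tx": 0, "ty": 0, "tz": 0, "wx": 0, "wy": 0, "wz": 0},
    {"tx": -1, "ty": 0, "tz": 0, "wx": 0, "wy": 0, "wz": 0},
    {"tx": -2, "ty": 0, "tz": 0, "wx": 0, "wy": 0, "wz": 0},
    {"tx": -3, "ty": 0, "tz": 0, "wx": 0, "wy": 0, "wz": 0},
    {"tx": -3, "ty": 0, "tz": 0, "wx": 0, "wy": 0, "wz": 0},
    {"tx": -3, "ty": 0, "tz": 0, "wx": 0, "wy": 0, "wz": 0},
    {"tx": 0, "ty": 0, "tz": 0, "wx": 0, "wy": 0, "wz": 0},
  ],
  hand=0.28,
)

```text
time_s: 9.15
tcp_pos: [0.4397, -0.145, 0.2103]
ee_rot: [1.489, 1.563, -0.401]
wrist_force: [0.1, -0.8, 0.6]
finger_gap: 0.0247
```

apply_moves(
  rows=[
    {"tx": 0, "ty": 0.4, "tz": -3, "wx": 0, "wy": 0, "wz": 0},
    {"tx": 0, "ty": 0.4, "tz": -3, "wx": 0, "wy": 0, "wz": 0},
    {"tx": 0, "ty": 0.4, "tz": -3, "wx": 0, "wy": 0, "wz": 0},
    {"tx": 0, "ty": 0.4, "tz": -3, "wx": 0, "wy": 0, "wz": 0},
    {"tx": 0, "ty": 0.4, "tz": -3, "wx": 0, "wy": 0, "wz": 0},
    {"tx": 0, "ty": 0.4, "tz": -3, "wx": 0, "wy": 0, "wz": 0},
    {"tx": 0, "ty": 0.4, "tz": -3, "wx": 0, "wy": 0, "wz": 0},
    {"tx": 0, "ty": 0.4, "tz": -3, "wx": 0, "wy": 0, "wz": 0},
    {"tx": 0, "ty": 0.4, "tz": -3, "wx": 0, "wy": 0, "wz": 0},
    {"tx": 0, "ty": 0.3, "tz": -1, "wx": 0, "wy": 0, "wz": 0},
  ],
  hand=0.45,
)

```text
time_s: 10.15
tcp_pos: [0.5634, 0.1115, 0.2035]
ee_rot: [-1.422, 1.569, 2.973]
wrist_force: [0.8, -0.6, 0.1]
finger_gap: 0.0396
```

apply_moves(
  rows=[
    {"tx": 0, "ty": 0, "tz": 0, "wx": 0, "wy": 0, "wz": 0},
    {"tx": 0, "ty": 0, "tz": 0, "wx": 0, "wy": 0, "wz": 0},
  ],
)

```text
time_s: 10.35
tcp_pos: [0.563, 0.1085, 0.2042]
ee_rot: [-0.63, 1.57, -2.52]
wrist_force: [0.8, 0.6, 0.1]
finger_gap: 0.0395
```

```bash
python3 - <<'E'
from h import *
state()
E
```

```text
t 10.35 tcp_stand_mm [226.5   1.9 204.2] F_stand [ 0.9 -0.6  0.1] gap 0.0395
tool axes in stand (cols)
 [[-0.001  0.006 -1.   ]
 [ 0.001 -1.    -0.006]
 [-1.    -0.001  0.001]]
```

apply_moves(
  rows=[
    {"tx": 3, "ty": 0.1, "tz": 0, "wx": 0, "wy": 0, "wz": 0},
    {"tx": 3, "ty": 0, "tz": 0, "wx": 0, "wy": 0, "wz": 0},
    {"tx": 2.2, "ty": 0, "tz": 0, "wx": 0, "wy": 0, "wz": 0},
    {"tx": 0, "ty": 0, "tz": 0.8, "wx": 0, "wy": 0, "wz": 0},
    {"tx": 0, "ty": 0, "tz": 0.8, "wx": 0, "wy": 0, "wz": 0},
    {"tx": -0.3, "ty": 0, "tz": 0.6, "wx": 0, "wy": 0, "wz": 0},
    {"tx": -0.6, "ty": 0, "tz": 0.7, "wx": 0, "wy": 0, "wz": 0},
    {"tx": -0.5, "ty": 0, "tz": 0.7, "wx": 0, "wy": 0, "wz": 0},
    {"tx": -0.4, "ty": 0, "tz": 0.7, "wx": 0, "wy": 0, "wz": 0},
    {"tx": -0.3, "ty": 0, "tz": 0.7, "wx": 0, "wy": 0, "wz": 0},
  ],
)

```text
time_s: 11.35
tcp_pos: [0.5487, 0.0608, 0.1448]
ee_rot: [1.813, 1.569, -0.078]
wrist_force: [0.1, -0.3, -0.1]
finger_gap: 0.0394
```

apply_moves(
  rows=[
    {"tx": -0.2, "ty": 0, "tz": 0.7, "wx": 0, "wy": 0, "wz": 0},
    {"tx": 0, "ty": 0, "tz": 0.7, "wx": 0, "wy": 0, "wz": 0},
    {"tx": 0, "ty": 0, "tz": 0.7, "wx": 0, "wy": 0, "wz": 0},
    {"tx": 0, "ty": 0, "tz": 0.5, "wx": 0, "wy": 0, "wz": 0},
    {"tx": 0, "ty": 0, "tz": 0, "wx": 0, "wy": 0, "wz": 0},
    {"tx": 0, "ty": 0, "tz": 0, "wx": 0, "wy": 0, "wz": 0},
  ],
)

```text
time_s: 11.95
tcp_pos: [0.5403, 0.0367, 0.1455]
ee_rot: [-1.702, 1.57, 2.691]
wrist_force: [0.5, -0.2, -0.1]
finger_gap: 0.0395
```

```bash
python3 - <<'E'
from h import *
state();snap("wrist","w7")
E
```

```text
t 11.95 tcp_stand_mm [151.2   0.5 145.5] F_stand [-0.  -0.5 -0.1] gap 0.0395
tool axes in stand (cols)
 [[ 0.     0.006 -1.   ]
 [ 0.    -1.    -0.006]
 [-1.    -0.    -0.   ]]
```

View pics/w7.png

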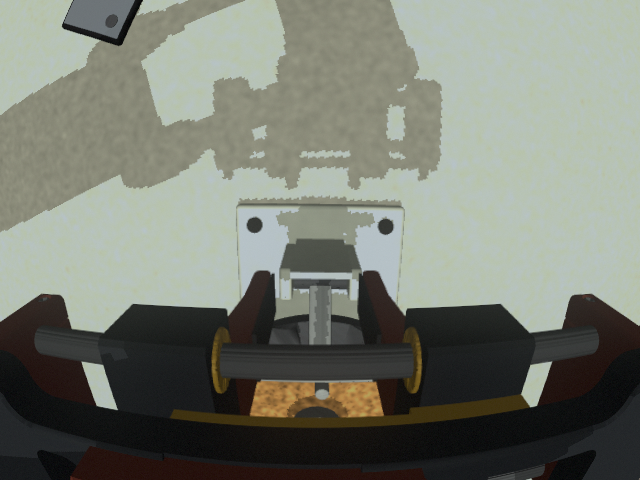

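The pawl has dropped forward off its stop and its bar has gone from behind. I'll lift clear and check from the same viewpoint as before.

apply_moves(
  rows=[
    {"tx": -2, "ty": 0, "tz": 0, "wx": 0, "wy": 0, "wz": 0},
    {"tx": -3, "ty": 0, "tz": 0, "wx": 0, "wy": 0, "wz": 0},
    {"tx": -3, "ty": 0, "tz": 0, "wx": 0, "wy": 0, "wz": 0},
    {"tx": -2, "ty": 0, "tz": 0, "wx": 0, "wy": 0, "wz": 0},
    {"tx": 0, "ty": 0, "tz": 3, "wx": 0, "wy": 0, "wz": 0},
    {"tx": 0, "ty": 0, "tz": 3, "wx": 0, "wy": 0, "wz": 0},
    {"tx": 0, "ty": 0, "tz": 3, "wx": 0, "wy": 0, "wz": 0},
    {"tx": 0, "ty": 0, "tz": 1.1, "wx": 0, "wy": 0, "wz": 0},
    {"tx": 0, "ty": 0, "tz": 0, "wx": 0, "wy": 0, "wz": 0},
    {"tx": 0, "ty": 0, "tz": 0, "wx": 0, "wy": 0, "wz": 0},
  ],
)

```text
time_s: 13.0
tcp_pos: [0.5089, -0.0584, 0.2456]
ee_rot: [-2.968, 1.57, 1.425]
wrist_force: [0.3, -1.0, 0.7]
finger_gap: 0.0398
```

```bash
python3 - <<'E'
from h import *
state();m,im=snap("wrist","w8");c=cv2.resize(im[80:380,160:480],(640,600),interpolation=2);cv2.imwrite("pics/w8c.png",c)
a=im
# bar predicted
_,t=snap("top","t8");o=cv2.imread("pics/top0.png")
d=cv2.absdiff(t,o).max(2)>60
for n,(x0,x1,y0,y1) in dict(bin=(75,185,115,230),phone=(145,225,230,305),tweez=(480,525,215,290)).items(): print(n,d[y0:y1,x0:x1].sum())
E
```

```text
t 13.0 tcp_stand_mm [ 51.   -0.3 245.6] F_stand [-0.8 -0.6  0.7] gap 0.0398
tool axes in stand (cols)
 [[ 0.001  0.006 -1.   ]
 [ 0.    -1.    -0.006]
 [-1.    -0.    -0.001]]
bin 0
phone 0
tweez 0
```

View pics/w8c.png

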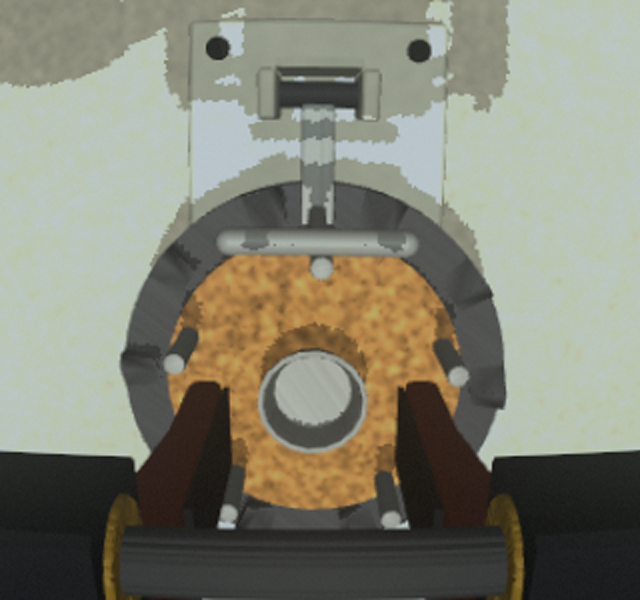

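The bar ends are back at full-frame (271,201) and (367,201), the same as at the start, so the pawl is down. I'll do a final angle check and, if it's good, hand in.

```bash
python3 - <<'E'
from h import *
m=arm.camera_model("wrist")
x,y,q=fitpins(m,[(320.5,214,36),(247.5,262,108),(388.5,268,324),(274.5,336,180),(355.5,339.5,252)])
d=wst(m,316.5,280,.067);print("bar",wst(m,271,201,.12),wst(m,367,201,.12),"dish",d,"off",d[0]-x,d[1]-y)
if .5<q<.76: print(arm.sign_off())
E
```

```text
centre,q [-2.46   0.08   0.665] res [-0.3  0.2 -0.  -0.6 -0.3  0.8  0.5 -0.7  0.1  0.2]
bar [ 76.9  34.4 120. ] [ 77.4 -35.4 120. ] dish [-5.4  0.8 67. ] off -2.940000000000002 0.7200000000000069
the job is handed in; nothing more can be done
None
```

I turned the turntable back one notch and handed the job in at about 13 s of the 64 s allowed; sign-off gives no verdict. I pushed the pawl's crossbar back with both fingertips until it stayed open, moved the wheel clockwise by the pin opposite the pawl, then tipped the pawl forward so it dropped in.

- **Wheel:** at about 0.665 rad in the last wrist picture, against the target of 0.628 ± 0.17.
- **Pawl:** the crossbar is back within about 1 mm of where it started, so I read it as fully down.
- **Dish:** upright, about 3 mm from the wheel's middle.
- **Phone, tweezers and bin:** no change in the top camera picture.
- **Robot:** the gripper is clear above everything, and the highest force I read was about 3 N.

The pose estimates from the top and wrist cameras disagreed by 2–4 mm along the stand, so I worked from the wrist camera's.

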